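# Lock the menu card in its rack with a mallet

## Robot

A 6-joint arm with a two-finger parallel gripper is mounted at the origin on the work surface. World frame = base frame: x ahead of the robot, y to its left, z up, the work surface at z = 0. Lengths are in mm, angles in rad, forces in N, time in s.
With the tool pointing down it reaches from about 350 to 975 mm from the base axis. Payload 17.4 kg.
Tool frame: the origin (TCP) lies between the finger pads; the fingertips stand 8 mm ahead of it and the grasp point (between the pads) lies 11 mm behind it; z points along the fingers, y is the direction in which the jaws open and shut (so a half turn about z gives the same grasp; the last joint's range is limited). The gripper opens to 85 mm and grips with 20 to 120 N. Pads are 22 mm wide; open, the fingers measure 114 mm over their backs; the gripper's body (76 mm by 85 mm) begins 54 mm behind the grasp point. The pads swing forward as they close: fully open they stand 13 mm farther back than shut.
Start: joints at [1.064, 0.116, 1.442, -0, 1.584, -0.038], TCP at [304.984, 602.177, 206.203] pointing down, gripper open.
Joint ranges: [-2.83, 2.83], [-0.83, 2.19], [0.07, 2.5], [-1.14, 4.28], [0.01, 3], [-2.97, 2.97]. Speed limits (rad/s): [1.89, 1.89, 2.22, 3.14, 3.14, 3.14].

## Interface

Orientations are given as a 3x3 rotation matrix whose columns are the frame's x, y, z axes.
In Python, from cell import env, open_jaws, grasp, planner, readout, optics gives the robot as it stands. The module is installed in compiled form; this text tells all that it offers. Calls block until the motion is done:
- env.reach(position, orientation): joint-space move of the TCP to a pose.
- env.line_to(position, frame=None, velocity=150, contact_N=None): straight line of the TCP; frame=None keeps the orientation; velocity is the mean speed in mm/s. With contact_N (N) it stops when the force on the tool has changed by that much, and returns True; else False.
- env.move_joints(angles): joint-space move.
- open_jaws() and grasp(f_grip=None): open the fingers fully, or close them until they stop; f_grip is the grip in N (None keeps the last).
- env.hold(seconds).
- planner.solve_ik(position, orientation): joint angles nearest the present ones, or None.
- readout.read_state(): the state.
- optics.read_camera(name): name is "side" or "top"; returns a dict with "image" (420x560x3 uint8, blue, green, red), "fx", "fy", "cx", "cy" (pixels), "rvec" (rotation vector, rad) and "tvec" (3), from world to camera coordinates, as OpenCV has them. Camera axes: x right, y down, z forward; pixel columns grow to the right and rows downward; lengths in mm; the calibration is good to about 2 mm. A picture is of the moment at which its call begins. There is no depth.
A pose or a line that the arm cannot do raises env.MotionError and nothing moves.
- env.hand_in(): hands the job in, once; it reports no verdict.
The state is a dict: "clock": time; "qpos": joint angles; "qvel": joint speeds; "joint_efforts": joint torques, N m; "tcp_pos": TCP position; "ee_rot": TCP orientation; "contact_force": force on the tool from outside, world axes, zero at the start; "wrist_torque": the same for the moment, N m; "width": finger opening in mm.
Only numpy, scipy, OpenCV 4.12 (cv2) and the standard library are available. Lean on these libraries where they do the work, as an engineer would, in place of code of your own. Each camera call takes 0.05 s, during which the arm holds its last target. There are 200 camera calls.

## Task

One slot of the oak rack has the tall menu card in it; the other two hold only low wooden blanks. Pick up the mallet by its handle and knock the peg in front of the card fully home, so that its head sits on the rack, leaving the other two pegs up and the card standing. Then put the mallet back on the woven mat; keep the gripper and arm off the rack, pegs and card, and do not disturb the other things on the table.

Things in the scene. Friction and masses are not known exactly. Their poses are not given: they have to be found in the camera images.
- rack: oak card rack, a bar 100 (x) x 330 (y) x 40 mm high, fixed; origin at the centre of its underside, +x is the side away from the robot. Three card slots (7 x 88 mm, 25 mm deep) in a row at x=+30 mm, y=+110, 0, -110 mm; in front of each, at x=-22 mm and the same y, stands that slot's clamping peg
- card: the menu card: stiff panel 4 (x) x 84 (y) x 85 mm tall, loose, standing in one of the three slots and showing 60 mm above the rack (the other two slots hold low wooden blanks showing only 10 mm); origin at the centre of its lower edge
- mallet: wooden mallet, 350 g: head a cylinder 56 mm across, 80 mm long, standing on one flat face; the handle, 20 mm wide (y) x 24 mm high, sticks out level along the mallet's -x, from 28 to 150 mm from the head's axis, its centreline 40 mm above that face. Origin at the centre of the face it stands on, z up the head's axis. Grip the handle 50 to 80 mm from that axis
- mallet_head (a point): centre of the mallet's head, 40 mm above its lower face
- mat: woven grey table mat 260 (x) x 200 (y) x 3 mm, fixed; origin at the centre of its underside
- peg_left (a joint): travel of the clamping peg at the rack's +y end, m: 0 = fully up (head's top 30 mm above the rack's top, so 70 mm above the table), 0.020 = fully home (its head, 26 mm across and 10 mm thick, sits on the rack). A spring collar makes it stiff, about 5 to 7 N plus drag that grows with speed, and it stays where it is driven
- peg_left_top (a point): centre of the top of that peg's head (moves with the peg)
- peg_mid (a joint): travel of the clamping peg in the middle, m: 0 = fully up (head's top 30 mm above the rack's top, so 70 mm above the table), 0.020 = fully home (its head, 26 mm across and 10 mm thick, sits on the rack). A spring collar makes it stiff, about 5 to 7 N plus drag that grows with speed, and it stays where it is driven
- peg_mid_top (a point): centre of the top of that peg's head (moves with the peg)
- peg_right (a joint): travel of the clamping peg at the rack's -y end, m: 0 = fully up (head's top 30 mm above the rack's top, so 70 mm above the table), 0.020 = fully home (its head, 26 mm across and 10 mm thick, sits on the rack). A spring collar makes it stiff, about 5 to 7 N plus drag that grows with speed, and it stays where it is driven
- peg_right_top (a point): centre of the top of that peg's head (moves with the peg)
- tongs: bystander: flat steel serving tongs lying along their x, 190 x 34 x 6 mm, on the mat beside the mallet; origin at the centre of its underside
- steel_tray: bystander: open stainless tray 170 x 110 x 30 mm; origin at the centre of its underside
- oil: bystander: green glass oil bottle, 60 mm across, 190 mm tall; origin at the centre of its underside
- spice: bystander: glass spice jar with steel lid, 56 mm across, 90 mm tall; origin at the centre of its underside
- cup: bystander: white cup, 68 mm across, 65 mm tall; origin at the centre of its underside
- salt: bystander: turned wooden salt shaker, 50 mm across, 66 mm tall; origin at the centre of its underside
- dip_bowl: bystander: blue dip bowl, 100 mm across, 45 mm tall; origin at the centre of its underside

How it is judged (in metres and radians):
On the way, in this order (a step that is already met when the one before it is completed fails the run):
1. the mallet is lifted off the mat (height (world z) of mallet_head above 0.075 m), for 0.1 s.
2. the peg in front of the card is fully home (within 3 mm) with the mallet's head over it (((y of card in the frame of rack above 0.055 m and value of joint peg_left above 0.017 m and horizontal distance between mallet_head and peg_left_top below 0.04 m and distance between mallet_head and peg_left_top below 0.08 m) or (y of card in the frame of rack between -0.055 and 0.055 m and value of joint peg_mid above 0.017 m and horizontal distance between mallet_head and peg_mid_top below 0.04 m and distance between mallet_head and peg_mid_top below 0.08 m) or (y of card in the frame of rack below -0.055 m and value of joint peg_right above 0.017 m and horizontal distance between mallet_head and peg_right_top below 0.04 m and distance between mallet_head and peg_right_top below 0.08 m))).
At the end, for the whole second after the job is handed in: The peg in front of the menu card is within 3 mm of fully home, the other two pegs are still up (driven less than 6 mm), the card stands in its slot (within 0.3 rad of upright), and the mallet rests with its head within the mat's edges (head centre below 55 mm), at rest (((y of card in the frame of rack above 0.055 m and value of joint peg_left above 0.017 m and value of joint each of peg_mid, peg_right below 0.006 m) or (y of card in the frame of rack between -0.055 and 0.055 m and value of joint peg_mid above 0.017 m and value of joint each of peg_left, peg_right below 0.006 m) or (y of card in the frame of rack below -0.055 m and value of joint peg_right above 0.017 m and value of joint each of peg_left, peg_mid below 0.006 m)) and angle between card's own z axis and vertical below 0.3 rad and z of card in the frame of rack below 0.025 m and x of mallet_head in the frame of mat between -0.13 and 0.13 m and y of mallet_head in the frame of mat between -0.1 and 0.1 m and height (world z) of mallet_head below 0.055 m and linear speed of mallet below 0.03 m/s); the robot touches nothing.
It fails at once if the gripper or arm touches the rack or pegs (over 2 N) (contact force between any of the fingers, the arm and rack above 2 N).
It fails at once if the gripper or arm touches the card (over 2 N) (contact force between any of the fingers, the arm and card above 2 N).
It fails at once if a bystander is shifted more than 50 mm or tipped over (distance of any of tongs, steel_tray, oil, spice, cup, salt, dip_bowl from where it was at the start of the episode above 0.05 m or angle between any of tongs, steel_tray, oil, spice, cup, salt, dip_bowl's own z axis and vertical above 0.6 rad).
It also fails if it takes over 48 s, if anything falls off the work surface, if the arm or the gripper's body presses on something with over 40 N, if the wrist force passes 120 N, or if a joint passes its speed limit or range.

## Working session

There is one attempt and no reset: what is moved stays moved. The work goes in short steps, each a Python script; the robot and the scene stay as the last script left them, time stands still between calls to the robot, and variables do not carry over. Pictures are saved under pics/ and viewed, on a budget of 10 in all, crops included, one or two more only if the job needs it, and the job is handed in when it is done.

```bash
mkdir -p pics
cat > h.py <<'E'
import numpy as np, cv2
from cell import env, open_jaws, grasp, planner, readout, optics
def shot(n,f):
    c=optics.read_camera(n); cv2.imwrite(f,c["image"]); np.save(f[:-4]+'.npy',c,allow_pickle=True); return c
def load(f): return np.load(f,allow_pickle=True).item()
def ray(c,u,v):
    R=cv2.Rodrigues(np.array(c["rvec"],float))[0]; t=np.array(c["tvec"],float).ravel()
    d=R.T@np.array([(u-c["cx"])/c["fx"],(v-c["cy"])/c["fy"],1]); return -R.T@t,d
def onz(c,u,v,z):
    o,d=ray(c,u,v); return o+d*(z-o[2])/d[2]
def proj(c,p):
    R=cv2.Rodrigues(np.array(c["rvec"],float))[0]; q=R@np.array(p,float)+np.array(c["tvec"],float).ravel()
    return q[0]/q[2]*c["fx"]+c["cx"],q[1]/q[2]*c["fy"]+c["cy"]
E
python3 - <<'E'
from h import *
for n in("top","side"):
    c=shot(n,f"pics/{n}0.png"); print(n,ray(c,280,210),c["fx"])
s=readout.read_state();print(s["clock"],s["ee_rot"],s["width"])
E
```

```text
top (array([ 339.63216915,   52.50860829, 1148.54107584]), array([ 0.21872762, -0.01858557, -0.9756118 ])) 459.12592129713516
side (array([ 472.54758241, -841.90979339,  887.05109203]), array([ 0.08535678,  0.7216864 , -0.68711236])) 395.5470694691403
0.1 [[-8.92126909e-01  4.51784574e-01 -5.27006432e-04]
 [ 4.51784877e-01  8.92126450e-01 -9.06945920e-04]
 [ 6.04122013e-05 -1.04720440e-03 -9.99999450e-01]] 85.51512509903925
```

View pics/top0.png

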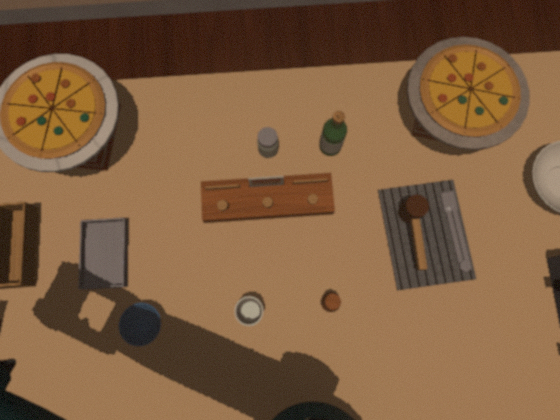

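View pics/side0.png

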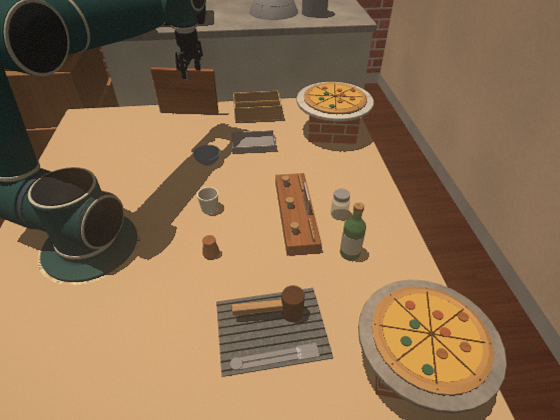

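The top view shows the rack at about (267,198), pegs near (222,205), (267,202) and (313,199), and the mallet head at (414,206) with its handle down to (422,268). The card looks to be in the middle slot, around (266,181). I'll zoom in to confirm that.

Run:
```python
import cv2,numpy as np
t=cv2.imread('pics/top0.png');s=cv2.imread('pics/side0.png')
a=cv2.resize(t[165:295,190:350],None,fx=5,fy=5,interpolation=3)[:300]
b=cv2.resize(t[175:295,375:480],(400,457))[:, :]
a=cv2.resize(t[165:230,190:350],(800,325),interpolation=2)
b=cv2.resize(t[180:290,375:480],(262,275),interpolation=2)
d=cv2.resize(s[165:260,260:375],(333,275),interpolation=2)
e=cv2.resize(s[280:375,210:335],(362,275),interpolation=2)[:, :205]
o=np.zeros((600,800,3),np.uint8);o[:325]=a;o[325:,:262]=b;o[325:,262:595]=d;o[325:,595:]=e
cv2.imwrite('pics/z1.png',o)
```

```text
(no output)
```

View pics/z1.png

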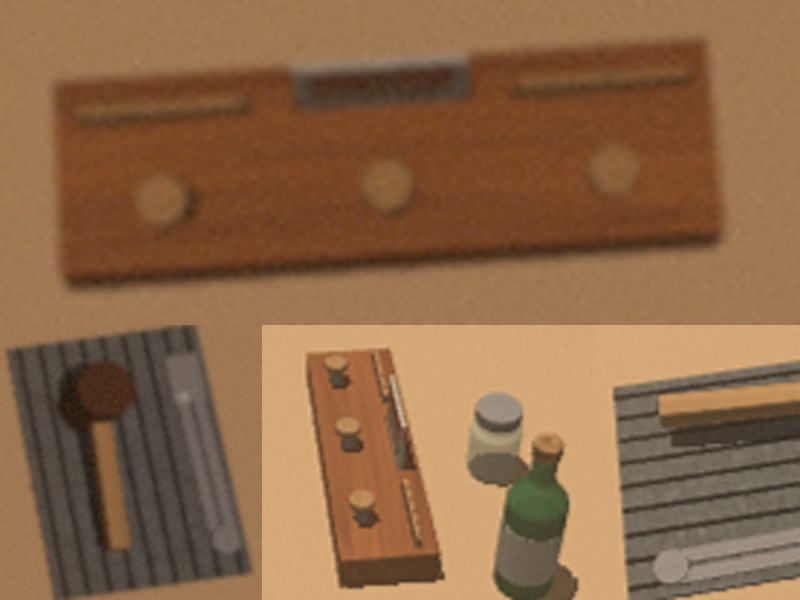

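The card is in the middle slot: in both views only that slot shows a tall panel. Next I'll measure the mallet, the mat, the tongs and the three pegs.

Run:
```python
from h import *
c=load('pics/top0.npy'); im=c["image"]; hsv=cv2.cvtColor(im,cv2.COLOR_BGR2HSV)
for n,(u,v) in dict(peg=(267,202),rack=(245,200),handle=(419,245),head=(416,206),mat=(400,250),table=(350,240),tongs=(450,205),sp=(464,262)).items(): print(n,hsv[v,u])
def comp(mask,box,z,name):
    m=np.zeros(mask.shape,np.uint8);x0,y0,x1,y1=box;m[y0:y1,x0:x1]=mask[y0:y1,x0:x1]
    cs=cv2.findContours(m,0,1)[0]
    for k in sorted(cs,key=cv2.contourArea)[::-1][:3]:
        if cv2.contourArea(k)<25: continue
        M=cv2.moments(k);u,v=M['m10']/M['m00'],M['m01']/M['m00']
        w=np.array([onz(c,*p[0],z)[:2] for p in k],np.float32)
        r=cv2.minAreaRect(w);print(name,round(u,1),round(v,1),cv2.contourArea(k),'ctr',onz(c,u,v,z)[:2].round(1),'rect',np.round(r[0],1),np.round(r[1],1),round(r[2],1))
H,S,V=[hsv[...,i].astype(int) for i in range(3)]
u8=lambda b:b.astype(np.uint8)
comp(u8((S>110)&(V>110)),(370,170,480,300),55,'handle')
comp(u8((S>110)&(V<=105)),(395,185,435,230),83,'head')
comp(u8((H>=11)&(S<175)&(V>100)),(208,192,325,215),70,'pegs')
comp(u8((H<12)&(S>150)),(190,165,345,230),40,'rack')
comp(u8(S<100),(370,170,485,300),3,'mat')
```

```text
peg [ 14 140 138]
rack [ 11 176 120]
handle [ 14 142 147]
head [ 10 160  75]
mat [ 8 50 92]
table [ 15 127 157]
tongs [  9  44 111]
sp [ 10  47 114]
handle 424.5 234.5 14061.0 ctr [ 500.2 -311.9] rect [ 504.8 -316.7] [271.4 327.8] 83.5
head 413.4 208.2 565.5 ctr [ 560.8 -284.9] rect [ 558.9 -281.6] [60.5 83.8] 45.9
pegs 304.0 201.7 265.0 ctr [597.9 -27.4] rect [596.4 -24. ] [106.3  50.4] 89.9
pegs 219.2 205.8 170.0 ctr [601.9 177.5] rect [604.3 176.5] [48.4 63.8] 61.7
pegs 266.6 201.0 124.5 ctr [605.9  62.7] rect [604.7  62. ] [53.4 47.3] 86.0
rack 289.3 200.2 316.0 ctr [611.5   6.5] rect [616.1  21.1] [125.3  85.9] 89.7
rack 246.6 199.0 299.0 ctr [621.9 112.4] rect [623.9 114.1] [82.5 88.4] 62.2
rack 229.0 213.3 34.5 ctr [588.5 157.7] rect [588.7 157. ] [31.4 42. ] 0.2
mat 425.8 234.7 7757.0 ctr [ 507.1 -332.4] rect [ 511.3 -332.5] [259.2 200.3] 4.0
```

Run:
```python
from h import *
c=load('pics/top0.npy'); im=cv2.GaussianBlur(c["image"],(3,3),0); hsv=cv2.cvtColor(im,cv2.COLOR_BGR2HSV)
P=[onz(c,190+(x+.5)/5-.5,165+(y+.5)/5-.5,70)[:2] for x,y in((162,201),(388,186),(613,170))]
P=np.array(P);print('pegs',P.round(1)); d=P[0]-P[2];print('len',np.linalg.norm(d),'yaw',np.degrees(np.arctan2(-d[0],d[1])))
R=[onz(c,190+(x+.5)/5-.5,165+(y+.5)/5-.5,40)[:2] for x,y in((55,84),(705,41),(720,238),(68,280))]
print('rack',np.array(R).round(1),np.mean(R,0)); 
S,V=hsv[...,1].astype(int),hsv[...,2].astype(int)
mb=np.zeros(V.shape,np.uint8)
# handle: warm pixels inside mat interior
m=((S>90)&(V>105)).astype(np.uint8); mb[225:272,405:432]=m[225:272,405:432]
k=max(cv2.findContours(mb,0,1)[0],key=cv2.contourArea)
w=np.array([onz(c,*p[0],55)[:2] for p in k],np.float32);r=cv2.minAreaRect(w);print('handle',r,cv2.boundingRect(k)); 
ys,xs=np.nonzero(mb); q=np.array([onz(c,x,y,55)[:2] for x,y in zip(xs,ys)],np.float32)
print(cv2.fitLine(q,2,0,.01,.01).ravel())
mb[:]=0; m=((S>110)&(V<100)).astype(np.uint8); mb[185:230,400:435]=m[185:230,400:435]
ys,xs=np.nonzero(mb);print('head px',xs.min(),xs.max(),ys.min(),ys.max())
# side
s=load('pics/side0.npy');x=262
Q=[]
for (a,b),p in zip(((337,362),(348,427),(362,498)),P):
    k=333/115; u=260+(a-262)/k;v=165+(b-325)/k; Q.append(onz(s,u,v,70)[:2])
print('pegs side',np.array(Q).round(1))
for a,b in((292,289),): print('headtop side?',onz(s,a,b+2,83)[:2])
for o in (c,s):
  print([np.round(proj(o,p),1) for p in ((450,-292,300),)])
```

```text
pegs [[604.  170.7]
 [603.9  61.4]
 [604.3 -47.8]]
len 218.5256078190674 yaw 0.07276624825995569
rack [[ 675.4  225. ]
 [ 675.2 -102.6]
 [ 573.4 -100.4]
 [ 574.6  221.9]] [624.64474946  60.96153918]
handle ((471.72442626953125, -296.8603515625), (107.26950073242188, 19.986167907714844), 0.6178551912307739) (413, 225, 14, 45)
[ 9.9991137e-01  1.3312656e-02  4.7164130e+02 -2.9662283e+02]
head px 400 428 194 229
pegs side [[610.3 167.7]
 [608.7  56.9]
 [609.  -49.7]]
headtop side? [ 569.96446896 -284.90342247]
[array([458.3, 239.7])]
[array([236.6, 235.9])]
```

Run:
```python
from h import *
a=np.radians(0.7); Rz=cv2.Rodrigues(np.array([0,0,a]))[0]
cands=[Rz@np.array([[s,0,0],[0,-s,0],[0,0,-1.]]) for s in(1,-1)]
qs=[planner.solve_ik([503,-296.3,250],R) for R in cands]
print(qs)
ok=[i for i,q in enumerate(qs) if q is not None]
i=min(ok,key=lambda i:abs(qs[i][5])); R=cands[i]; np.save('R.npy',R)
print([planner.solve_ik(p,R) for p in([543,60,150],[543,60,78],[503,-296,34])])
env.reach([503,-296.3,250],R); print(readout.read_state()["clock"])
env.line_to([503,-296.3,110],velocity=200)
shot("side","pics/s1.png")
```

```text
[array([-5.76035218e-01, -9.07116057e-02,  1.57997376e+00, -4.44089210e-16,
        1.65233050e+00,  9.82543804e-01]), array([-5.76035218e-01, -9.07116057e-02,  1.57997376e+00, -4.44089210e-16,
        1.65233050e+00, -2.15904885e+00])]
[array([ 6.33565923e-02, -1.45723395e-01,  1.79148319e+00, -4.44089210e-16,
        1.49583285e+00,  1.62193561e+00]), array([ 6.33565923e-02, -1.00990810e-01,  1.87034387e+00, -4.44089210e-16,
        1.37223960e+00,  1.62193561e+00]), array([-5.75603727e-01,  1.93365521e-02,  1.82930047e+00, -4.44089210e-16,
        1.29295563e+00,  9.82975295e-01])]
3.3167
```

View pics/s1.png

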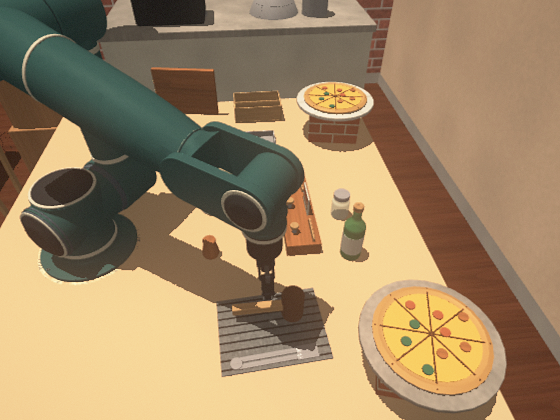

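The gripper at (267,285) is lined up over the handle, just short of the head at (292,303). I'll descend, grasp and lift.

Run:
```python
from h import *
hit=env.line_to([503,-296.3,34],velocity=100,contact_N=12); s=readout.read_state();print(hit,s["tcp_pos"],s["contact_force"])
if not hit:
    grasp(110); s=readout.read_state();print(s["width"],s["tcp_pos"])
    env.line_to([503,-296.3,150],velocity=100); env.hold(.2)
    s=readout.read_state();print(s["width"],s["tcp_pos"],s["contact_force"],s["wrist_torque"],s["clock"])
    shot("side","pics/s2.png");shot("top","pics/t2.png")
    a,b=cv2.imread("pics/s2.png")[180:340,200:360],cv2.imread("pics/t2.png")[120:280,340:500]
    cv2.imwrite("pics/z2.png",cv2.resize(np.hstack([a,b]),(800,400),interpolation=2))
```

```text
False [ 503.32702606 -296.51812912   34.68714957] [ 0.49848272 -0.01920065 -0.01396459]
-0.022137065295736346 [ 502.98418938 -296.28260265   33.94551382]
0.07614530846741567 [ 502.87760653 -296.20570893  149.542051  ] [-0.09795231  0.13655131  0.12351677] [-0.02845473 -0.00325576 -0.00308014] 7.4
```

View pics/z2.png

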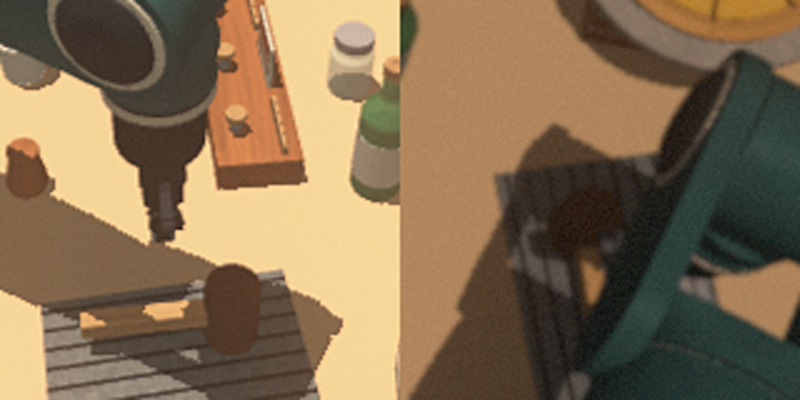

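The grasp missed: the jaws are fully closed, and the mallet still stands at about (292,304) in the side view. I'll compare where the TCP and the handle actually project.

Run:
```python
from h import *
s=load('pics/s2.npy');c=load('pics/t2.npy')
z=lambda u,v:((u-200)*2.5,(v-180)*2.5)
for p in((503,-296,142),(503,-296,150),(418,-297,55),(540,-296,55),(568,-295,83),(568,-295,3),(418,-297,31)):
    u,v=proj(s,p);print(p,np.round((u,v),1),'crop',np.round(z(u,v)), 'top',np.round(proj(c,p),1))
st=readout.read_state();print(st["ee_rot"].round(3) if hasattr(st["ee_rot"],'round') else st["ee_rot"],st["qpos"])
# head silhouette in side0 and top before
for f in('side0','s2'):
    im=load(f'pics/{f}.npy')["image"];print(f,[im[v,u].tolist() for u,v in((292,300),(292,310),(250,308))])
```

```text
(503, -296, 142) [264.4 282.4] crop [161. 256.] top [429.3 227.2]
(503, -296, 150) [264.4 280.3] crop [161. 251.] top [430.5 226.5]
(418, -297, 55) [230.2 307.2] crop [ 76. 318.] top [423.1 269. ]
(540, -296, 55) [280.1 302.5] crop [200. 306.] top [415.7 218.8]
(568, -295, 83) [291.7 294.6] crop [229. 286.] top [417.1 205. ]
(568, -295, 3) [290.9 312.8] crop [227. 332.] top [407.9 212.2]
(418, -297, 31) [231.  312.7] crop [ 77. 332.] top [420. 270.]
[[ 1.     0.012 -0.   ]
 [ 0.012 -1.     0.   ]
 [-0.    -0.    -1.   ]] [-5.76060100e-01 -6.15678975e-02  1.71426402e+00  1.16124180e-05
  1.48923868e+00  9.82528940e-01]
side0 [[44, 68, 106], [36, 49, 66], [89, 137, 186]]
s2 [[39, 59, 82], [43, 58, 82], [64, 93, 124]]
```

Run:
```python
from h import *
env.line_to([470,-245,60],velocity=200)
hit=env.line_to([470,-245,-25],velocity=40,contact_N=5)
s=readout.read_state();print(hit,s["tcp_pos"],s["contact_force"],s["clock"])
shot("side","pics/s3.png")
im=cv2.imread("pics/s3.png")[240:340,200:340]
cv2.imwrite("pics/z3.png",cv2.resize(im,(700,500),interpolation=2))
for p in((470,-245,3),(470,-245,s["tcp_pos"][2])): u,v=proj(load("pics/s3.npy"),p);print((u-200)*5,(v-240)*5)
```

```text
True [ 470.02112738 -245.02646247  -22.08697491] [-1.65224986  0.8458559   6.37755081] 10.0583
256.4539567748044 297.31843364752365
258.4015598392234 324.2730644464123
```

View pics/z3.png

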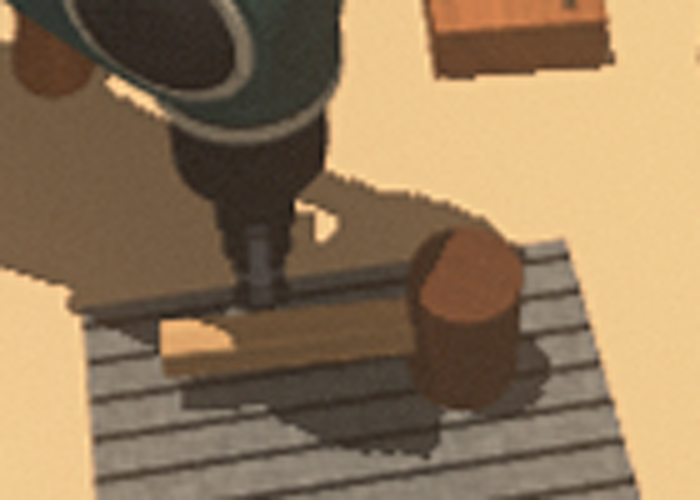

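The closed fingertips touched the mat (z = 3) at TCP z = -22. They therefore sit about 25 mm above the reported TCP instead of 8 mm below it. The picture agrees: the tip at (262,305) in the crop rests on the mat. The first grasp closed just above the handle, so I'll correct the height by +33 mm and grasp again.

Run:
```python
from h import *
env.line_to([470,-245,80],velocity=200); open_jaws()
env.line_to([503,-296.3,75],velocity=200)
hit=env.line_to([503,-296.3,0],velocity=100,contact_N=10); s=readout.read_state();print(hit,s["tcp_pos"],s["contact_force"])
if not hit:
    grasp(115); s=readout.read_state();print(s["width"],s["tcp_pos"])
    env.line_to([503,-296.3,110],velocity=100); env.hold(.2)
    s=readout.read_state();print(s["width"],s["tcp_pos"],s["contact_force"],s["wrist_torque"],s["clock"])
    c=shot("side","pics/s4.png");shot("top","pics/t4.png")
    a,b=cv2.imread("pics/s4.png")[180:340,200:360],cv2.imread("pics/t4.png")[120:280,340:500]
    cv2.imwrite("pics/z4.png",cv2.resize(np.hstack([a,b]),(800,400),interpolation=2))
    for z in (113,153,193): u,v=proj(c,(568,-295.4,z));print((u-200)*2.5,(v-180)*2.5)
```

```text
False [ 503.33847464 -296.48396344    0.6458566 ] [-0.5724414  -0.51936185 -0.29912045]
17.86875064856696 [ 5.03223120e+02 -2.96339661e+02  3.71179976e-01]
17.85421857946981 [ 502.86163432 -296.19366594  109.48234138] [ 0.37121771  0.25649796 -3.08928165] [0.04816612 0.16679543 0.0100578 ] 14.9917
230.31704337926058 268.26505921970283
231.58205803277696 242.32751981410217
232.92559286703337 214.7800225503731
```

View pics/z4.png

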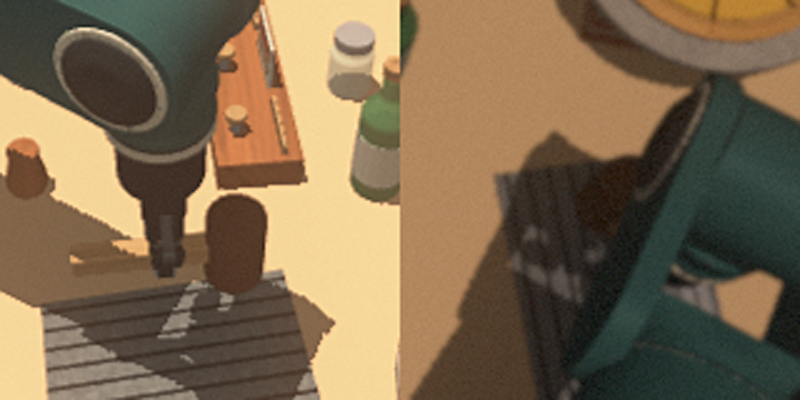

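The mallet is held level: the head spans (207–265, 195–290) in the crop, about where I predicted. Next I'll carry it over the middle peg.

Run:
```python
from h import *
env.line_to([503,-296.3,130],velocity=200)
env.line_to([539.5,60,130],velocity=200)
env.line_to([539.5,60,85],velocity=100)
s=readout.read_state();print(s["width"],s["tcp_pos"],s["contact_force"],s["clock"])
c=shot("side","pics/s5.png");d=shot("top","pics/t5.png")
a,b=cv2.imread("pics/s5.png")[120:280,220:380],cv2.imread("pics/t5.png")[120:280,190:350]
cv2.imwrite("pics/z5.png",cv2.resize(np.hstack([a,b]),(800,400),interpolation=2))
```

```text
18.69899763379776 [539.61864817  59.9318008   85.18021011] [ 0.32764477 -0.17846097 -3.74814656] 17.8833
```

View pics/z5.png

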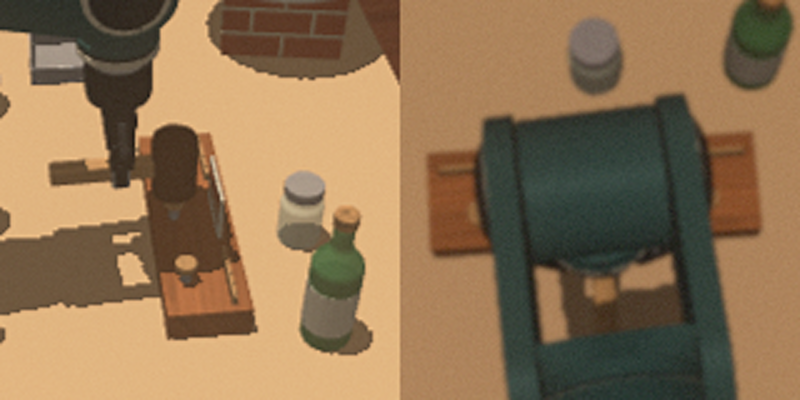

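The head at (175,165) is directly above the middle peg, whose stem shows at (175,213), and clear of the card at (217,195). Pressing down now.

Run:
```python
from h import *
hit=env.line_to([539.5,60,40],velocity=50,contact_N=30)
s=readout.read_state();print(hit,s["width"],s["tcp_pos"],s["contact_force"],s["wrist_torque"],s["clock"])
env.hold(.2); s=readout.read_state();print(s["tcp_pos"],s["contact_force"])
c=shot("side","pics/s6.png")
```

```text
True 18.045143537847306 [539.87620981  60.07438827  45.59095868] [3.35949374 0.38612909 2.86063386] [ 0.00990346 -0.82359703  0.02360636] 18.7333
[539.46308839  60.09907438  45.59854592] [3.9108623  0.14541522 2.90269872]
```

Run:
```python
from h import *
env.line_to([539.5,60,120],velocity=150)
s=readout.read_state();print(s["width"],s["contact_force"],s["clock"])
c=shot("side","pics/s7.png")
cv2.imwrite("pics/z7.png",cv2.resize(cv2.imread("pics/s7.png")[140:260,240:390],(750,600),interpolation=2))
for z in(50,60,70): u,v=proj(c,(606,60,z));print((u-240)*5,(v-140)*5)
```

```text
18.351658949486055 [ 0.30375093  1.01876881 -4.26689283] 19.6333
242.84074118422922 321.86806525705464
243.20759899137158 310.0301901619936
243.57854187494354 298.0604966250622
```

View pics/z7.png

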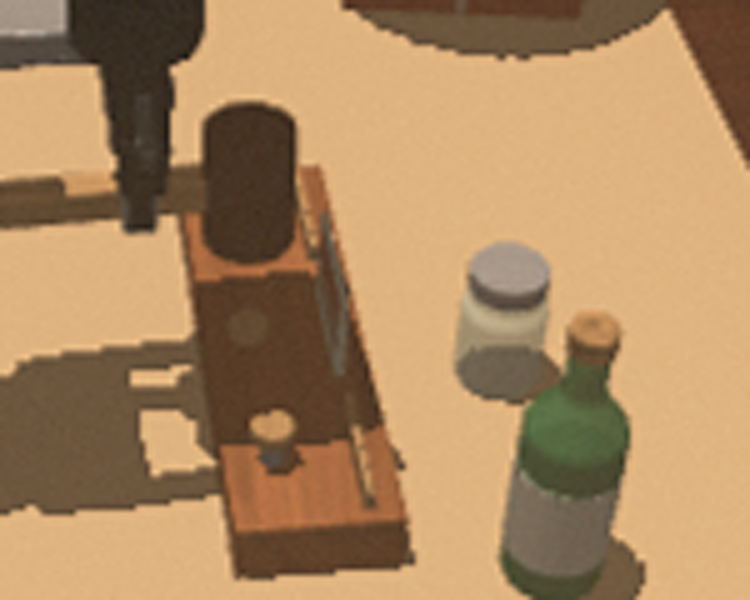

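The peg head dropped from row 301 to 327 in the crop; 20 mm of travel predicts about 24 px. No stem shows, the card is upright and the other pegs are up. I'll press once more as a confirming tap, then carry the mallet back.

Run:
```python
from h import *
env.line_to([539.5,60,65],velocity=150)
hit=env.line_to([539.5,60,38],velocity=30,contact_N=35)
s=readout.read_state();print(hit,s["tcp_pos"],s["contact_force"],s["clock"])
env.line_to([539.5,60,130],velocity=150)
env.line_to([503,-296.3,130],velocity=200)
env.line_to([503,-296.3,20],velocity=120)
hit=env.line_to([503,-296.3,-1],velocity=25,contact_N=4)
s=readout.read_state();print(hit,s["tcp_pos"],s["contact_force"],s["clock"])
c=shot("side","pics/s8.png"); 
cv2.imwrite("pics/z8.png",cv2.resize(cv2.imread("pics/s8.png")[240:390,180:380],(800,600),interpolation=2))
```

```text
True [539.68801951  60.29607954  44.94586763] [0.86363168 2.90638738 6.82181895] 20.8833
True [ 502.61383607 -296.18906611   -0.98487555] [-1.5194956   0.37967318  5.6369613 ] 25.4167
```

View pics/z8.png

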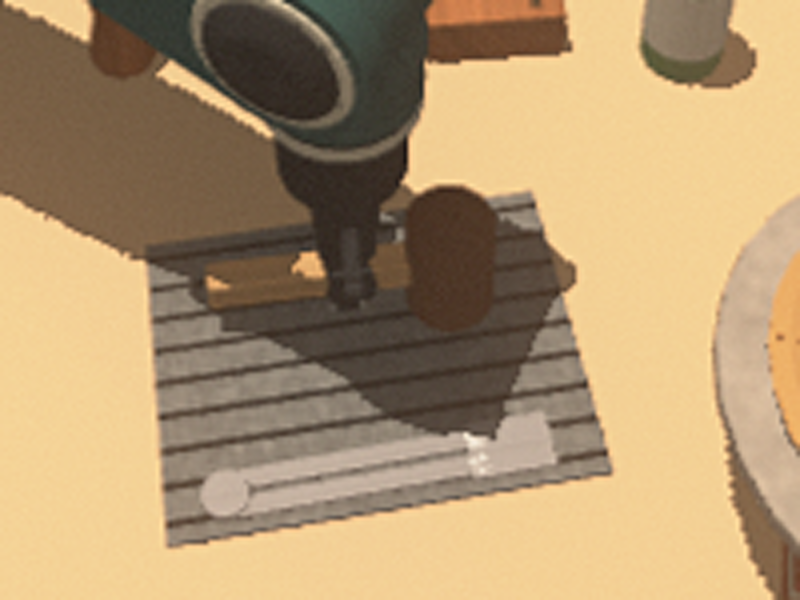

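The mallet stands level on the mat, head at (450,258), and the tongs are where they were. I'll release, retreat and take a final look.

Run:
```python
from h import *
open_jaws(); env.hold(.3)
env.line_to([503,-296.3,150],velocity=120)
env.reach([420,-420,230],np.load('R.npy')); env.hold(.5)
s=readout.read_state();print(s["width"],s["contact_force"],s["clock"])
c=shot("side","pics/s9.png");d=shot("top","pics/t9.png")
a,b=cv2.imread("pics/s9.png")[130:370,190:430],cv2.imread("pics/t9.png")[150:310,190:350]
cv2.imwrite("pics/z9.png",np.hstack([cv2.resize(x,(400,400),interpolation=2) for x in(a,b)]))
```

```text
85.12251290739232 [ 0.52737793  0.19854258 -0.46812973] 29.0583
```

View pics/z9.png

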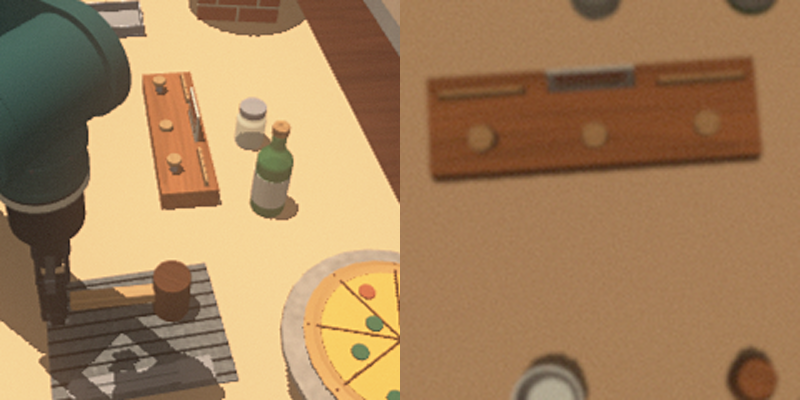

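The middle peg at (166,125) is flat on the rack, the outer pegs at (159,80) and (175,160) are up, and the card is upright. The mallet stands on the mat with its head at (172,290), and nothing is touching the robot.

```bash
python3 -c "
from h import *
env.hand_in(); print(readout.read_state()['clock'])"
```

```text
the job is handed in; nothing more can be done
the job is handed in; nothing more can be done
```

The middle peg, the one in front of the card, is knocked home and the mallet is back standing on the mat. I handed the job in at about 29 s; no verdict is reported.

- **What I did:** Both views showed the tall card in the middle slot. I gripped the mallet's handle about 65 mm from the head's axis, pressed the peg down, and confirmed it with a second press that stopped within 1 mm of the same height. I then set the mallet back where it had been.
- **What went wrong:** The first grasp closed on air. Touching the mat with the closed fingers showed the tips about 33 mm higher than the tool description says. I corrected for that and the second grasp held.
- **Last checks:**
  - The middle peg's head sits flat on the rack. It moved about 26 px in the zoomed side view, where 20 mm of travel predicts 24 px.
  - The outer two pegs are up and the card is upright.
  - The mallet is level on the mat.
  - The tongs looked unmoved before I let go of the mallet, and nothing else in the last views looked moved. The tray and dip bowl were not fully in those views.
  - The gripper is open and clear, with about 0.5 N on the tool.
- **Disagreement:** The side and top views differed by about 5 mm in x on the pegs and the mallet head. That is more than the stated 2 mm, but both were off the same way, so the alignment held.

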